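# Swap the mixed-up screw boxes and restack the colour sets

## Task

The deep red and the deep yellow screw box have been put back on each other's docking plate: swap them, parking one on the black rubber mat or another free spot on the way, so that each sits fully down, locked over the lugs of the plate of its own colour. Then stack the shallow red and the shallow yellow box, fully down and locked over the lid lugs, on the deep box of their own colour, as the blue set already shows. Do not tip the boxes over (they are full of loose screws and washers), and leave the blue set as it stands.

Things in the scene. Friction and masses are not known exactly. Their poses are not given: they have to be found in the camera images.
- dock_red: Red plastic docking plate, fixed to the bench, 6 mm thick, 68 mm wide (y), x from -72 mm (white-striped tab towards the robot, in sight under a box) to +56 mm; 4 tapered lugs 5.5 mm high (12 mm wide at foot, 8 at tip) at x +-32, y +-13 mm. Origin: underside, midway between the lugs. A seated box's origin is straight above, 6 mm higher, x axes parallel either way round. Starts under the wrong deep box.
- dock_yellow: Yellow plastic docking plate, fixed to the bench, 6 mm thick, 68 mm wide (y), x from -72 mm (white-striped tab towards the robot, in sight under a box) to +56 mm; 4 tapered lugs 5.5 mm high (12 mm wide at foot, 8 at tip) at x +-32, y +-13 mm. Origin: underside, midway between the lugs. A seated box's origin is straight above, 6 mm higher, x axes parallel either way round. Starts under the wrong deep box.
- dock_blue: Blue plastic docking plate, fixed to the bench, 6 mm thick, 68 mm wide (y), x from -72 mm (white-striped tab towards the robot, in sight under a box) to +56 mm; 4 tapered lugs 5.5 mm high (12 mm wide at foot, 8 at tip) at x +-32, y +-13 mm. Origin: underside, midway between the lugs. A seated box's origin is straight above, 6 mm higher, x axes parallel either way round. Carries the finished blue set.
- deep_red: Deep box, dark grey with plain red lid, shut: 96 (x) x 52 (y, grip across) x 52 mm high, plus 4 lugs 5.5 mm high on the lid as on the plates. Below, 4 square pockets 15 mm wide, 8 deep, for such lugs (1.5 mm play; tapered, self-centring within 3 mm). Origin: centre of underside, z up. 0.2-0.42 kg. Stands seated on the yellow plate at the start.
- shallow_red: Shallow box, dark grey, red lid with white card 46 x 36 mm, shut: 96 (x) x 52 (y, grip across) x 30 mm high; lugs, pockets and origin as on the deep boxes. 0.11-0.23 kg. Starts on the bare bench, in the front row. Seated on a deep box, its origin is straight above that one's, 52 mm higher, x axes parallel either way round.
- deep_yellow: Deep box, dark grey with plain yellow lid, shut: 96 (x) x 52 (y, grip across) x 52 mm high, plus 4 lugs 5.5 mm high on the lid as on the plates. Below, 4 square pockets 15 mm wide, 8 deep, for such lugs (1.5 mm play; tapered, self-centring within 3 mm). Origin: centre of underside, z up. 0.2-0.42 kg. Stands seated on the red plate at the start.
- shallow_yellow: Shallow box, dark grey, yellow lid with white card 46 x 36 mm, shut: 96 (x) x 52 (y, grip across) x 30 mm high; lugs, pockets and origin as on the deep boxes. 0.11-0.23 kg. Starts on the bare bench, in the front row. Seated on a deep box, its origin is straight above that one's, 52 mm higher, x axes parallel either way round.
- deep_blue: Deep box, dark grey with plain blue lid, shut: 96 (x) x 52 (y, grip across) x 52 mm high, plus 4 lugs 5.5 mm high on the lid as on the plates. Below, 4 square pockets 15 mm wide, 8 deep, for such lugs (1.5 mm play; tapered, self-centring within 3 mm). Origin: centre of underside, z up. 0.2-0.42 kg. Already seated on the blue plate; to be left alone.
- shallow_blue: Shallow box, dark grey, blue lid with white card 46 x 36 mm, shut: 96 (x) x 52 (y, grip across) x 30 mm high; lugs, pockets and origin as on the deep boxes. 0.11-0.23 kg. Already seated on the deep blue box; to be left alone. Seated on a deep box, its origin is straight above that one's, 52 mm higher, x axes parallel either way round.
- mat: Black ribbed rubber mat in the front row, fixed, empty, 128 mm along its x by 84 mm along its y, 3 mm thick; origin: centre of the underside. A free spot on which a box may be parked.

How it is judged:
By the outcome, as a careful person would: the job done as asked, in the order asked, and still so for the second after the job is handed in, with the robot touching nothing.
It also fails if it takes over 136 s, if anything falls off the work surface, if the arm or the gripper's body presses on something with over 40 N, if the wrist force passes 120 N, or if a joint passes its speed limit or range.

## Robot

A 7-joint arm with a two-finger parallel gripper is mounted at the origin on a cart in front of the work surface, level with it; the furniture and walls round the work are solid. World frame = base frame: x ahead of the robot, y to its left, z up, the work surface at z = 0. Lengths are in m, angles in rad, forces in N, time in s.
With the tool pointing down it reaches from about 0.425 to 0.95 m from the base axis. Payload 4.7 kg.
Tool frame: the origin (TCP) lies between the finger pads; the fingertips stand 8 mm ahead of it and the grasp point (between the pads) lies 11 mm behind it; z points along the fingers, y is the line along which they close (so a half turn about z gives the same grasp; the last joint's range is limited). The gripper opens to 87 mm and grips with 3 to 60 N. Pads are 19 mm wide; open, the fingers measure 117 mm over their backs; the gripper's body (75 mm by 190 mm) begins 51 mm behind the grasp point.
Start: joints at [1.307, 0.469, -0.049, 1.532, 0.024, 1.141, -0.082], TCP at [0.157, -0.656, 0.231] pointing down, gripper open.
Joint ranges: [-2.59, 2.59], [-0.33, 1.99], [-1.39, 1.29], [0.1, 2.45], [-1.04, 4.18], [0.21, 1.99], [-2.66, 2.66]. Speed limits (rad/s): [2.57, 2.57, 3.14, 3.14, 3.14, 3.14, 3.14].

## Interface

Orientations are given as a unit quaternion [x, y, z, w].
In Python, from rig import r gives the robot as it stands.
- The arm moves only by the tool send_rows, never from a script. Its argument "commands" is a list of rows, each an object with "jaw": the finger opening in mm, from 0 to 87; "travel": the shift along the world's x, y, z in units of 40 mm (1.0 is 40 mm), a list of three; "turn": the turn, a rotation vector about the world's x, y, z in units of 5 degrees (1.0 is 5 degrees), a list of three. In form: [{"jaw": jaw, "travel": [dx, dy, dz], "turn": [rx, ry, rz]}, ...]. A call has exactly 8 rows; each row is the pose to reach, as a shift and turn from the pose commanded when the call began; what a row does not reach only later rows make up. A row lasts 1/12 s, in which the tool goes at most 41.7 mm and 7.16 degrees, less where a joint would pass 70% of its speed; a pose out of reach is approached as far as the arm can. A call with a gripper value outside its range is refused whole. The fingers move at their own pace and stop on an object; the grip force is fixed at half the most. Time passes only in rows, so rows that repeat a pose let the fingers close, or fill a call up. It gives the time, the measured TCP pose, the force, the opening and the grip force at its end, in the units of the state.
- r.sense(): the state, without advancing time (a new reading comes with each control period).
- r.snapshot(name): name is "scene" or "top" or "wrist"; returns (picture, depth): 384x512x3 uint8, red, green, blue; 384x512 float32, m along the optical axis (not along the pixel's ray), 0 where there is no reading.
- r.camera_model(name): a dict with "intrinsics" (3x3 intrinsics, pixels), "k1" (the pictures are not rectified: a ray, as slopes to the right and down, at radius r is drawn at 1 + k1 r^2 times it, then the intrinsics apply), "xyz" and "rotation" of the camera in the world; the wrist camera has in their place "hand_eye" (4x4, takes a point from camera to tool coordinates, whose origin is the TCP and whose axes are the flange's). Camera axes: x right, y up, looking along -z (the intrinsics and any distortion apply to the point x, -y, -z); pixel columns grow to the right and rows downward; lengths in m; the calibration is good to about 2 mm. A picture is of the moment at which its call begins: read the wrist's pose just before it. camera_model takes no time and is no camera call.
- r.sign_off(): hands the job in; it is judged then, once.
The state is a dict: "time_s": time; "q": joint angles; "joint_velocities": joint speeds; "effort": joint torques, N m; "tcp_pos": TCP position; "eef_rot": TCP orientation; "force": force on the tool from outside, world axes, zero at the start; "moment": the same for the moment, N m; "gripper_width": opening from 0.0 (shut) to 1.0 (fully open); "gripper_force": force on a finger pad.
Only numpy, scipy, OpenCV 4.12 (cv2) and the standard library are available. Lean on these libraries where they do the work, as an engineer would, in place of code of your own. Each camera call takes 0.05 s, during which the arm holds its last target. There are 200 camera calls.

## Working session

There is one attempt and no reset: what is moved stays moved. The work goes in short steps, Python scripts to look and compute and a tool call to move; the robot and the scene stay as the last step left them, time stands still between calls to the robot, and variables do not carry over. Pictures are saved under pics/ and viewed, at most 14 in all, crops included, and the job is handed in when it is done.

Besides the shell and the picture viewer there is one more tool, called after "Emit:" as a command line: name --argument value ..., lists and objects as JSON in quotes. send_rows: Moves the arm, as the interface text tells. Its arguments: {"type":"object","properties":{"commands":{"type":"array","items":{"type":"object","properties":{"jaw":{"type":"number"},"travel":{"type":"array","items":{"type":"number"}},"turn":{"type":"array","items":{"type":"number"}}}}}},"required":["commands"]}

```bash
ls; mkdir -p pics
python3 - <<'E'
from rig import r
import cv2
s=r.sense();print(s)
for n in ("scene","top"):
    p,d=r.snapshot(n);cv2.imwrite(f"pics/{n}0.png",p[:,:,::-1]);
    import numpy as np; np.savez(f"{n}0.npz",p=p,d=d)
    print(n,r.camera_model(n))
print(r.camera_model("wrist"))
E
```

```text
pics
{'time_s': 0.0, 'q': array([ 1.30712828,  0.46946249, -0.0485824 ,  1.53372143,  0.02413354,
        1.14096861, -0.08236074]), 'joint_velocities': array([-9.52328301e-05, -1.31584751e-03,  1.39998704e-03,  6.35087972e-04,
        1.27177196e-03,  7.05935069e-04, -1.69907221e-04]), 'effort': array([-6.93982402e-04, -5.07975626e+01, -8.03549099e-02, -2.36153483e+01,
       -6.12524897e-02,  3.79438524e-02,  2.08510032e-04]), 'tcp_pos': array([ 0.15687324, -0.65591091,  0.22947354]), 'eef_rot': array([ 9.93119424e-01,  1.17101821e-01, -1.69160828e-04, -9.71993536e-04]), 'force': array([-0.40119158, -1.25237886, -0.37338593]), 'moment': array([-0.01842992, -0.04770929,  0.06091076]), 'gripper_force': 0.0, 'gripper_width': 1.0059126344134617}
scene {'intrinsics': array([[401.03367763,   0.        , 256.7718168 ],
       [  0.        , 401.03367763, 190.79057133],
       [  0.        ,   0.        ,   1.        ]]), 'k1': -0.04379346256821581, 'xyz': array([0.06303736, 0.26914179, 0.65345824]), 'rotation': array([-0.17161945,  0.38504014,  0.83130573, -0.36224528])}
top {'intrinsics'
[... 165 characters left out ...]
.14544476988627147, 'xyz': array([ 0.32677886, -0.18047607,  1.05756975]), 'rotation': array([ 0.08202135, -0.07144977, -0.64429658,  0.75700023])}
{'intrinsics': array([[283.43130061,   0.        , 257.66560126],
       [  0.        , 283.43130061, 189.79440092],
       [  0.        ,   0.        ,   1.        ]]), 'k1': -0.029972015547893346, 'hand_eye': array([[-6.07831147e-04,  9.56438483e-01,  2.91933311e-01,
         8.05209491e-02],
       [ 9.99998919e-01,  9.72278681e-04, -1.10331451e-03,
        -1.07150416e-04],
       [-1.33909299e-03,  2.91932324e-01, -9.56438040e-01,
        -1.54216287e-01],
       [ 0.00000000e+00,  0.00000000e+00,  0.00000000e+00,
         1.00000000e+00]])}
```

View pics/top0.png

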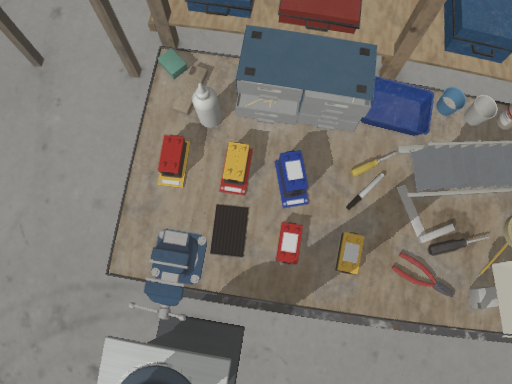

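View pics/scene0.png

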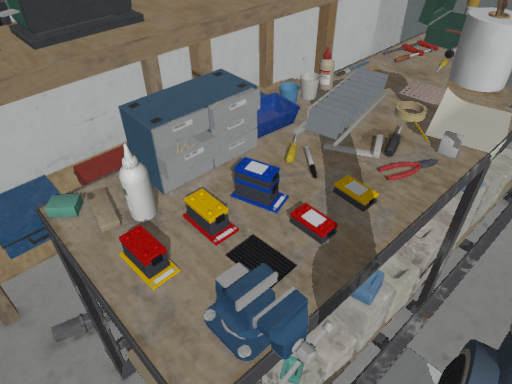

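```bash
cat > h.py <<'E'
import numpy as np, cv2
from scipy.spatial.transform import Rotation as R
def cam(r,n,st=None):
    m=r.camera_model(n)
    if n=="wrist":
        T=np.eye(4);T[:3,:3]=R.from_quat(st["eef_rot"]).as_matrix();T[:3,3]=st["tcp_pos"]
        T=T@m["hand_eye"]; return m["intrinsics"],m["k1"],T[:3,3],T[:3,:3]
    return m["intrinsics"],m["k1"],np.array(m["xyz"]),R.from_quat(m["rotation"]).as_matrix()
def cast(c,px,z):
    K,k1,o,Rm=c
    u=cv2.undistortPoints(np.float64(px).reshape(-1,1,2),K,np.array([k1,0,0,0.]))[:,0]
    d=np.c_[u[:,0],-u[:,1],-np.ones(len(u))]@Rm.T
    return o+d*((z-o[2])/d[:,2])[:,None]
def proj(c,P):
    K,k1,o,Rm=c
    p=(np.atleast_2d(P)-o)@Rm; u=np.c_[p[:,0],-p[:,1]]/-p[:,2:]
    u*=1+k1*(u**2).sum(1,keepdims=True)
    return u@K[:2,:2].T+K[:2,2]
def mask(p,col):
    h=cv2.cvtColor(p,cv2.COLOR_RGB2HSV);H,S,V=h[...,0].astype(int),h[...,1],h[...,2]
    if col=="red": m=((H<6)|(H>172))&(S>170)&(V>70)
    elif col=="yellow": m=(H>18)&(H<30)&(S>170)&(V>70)
    else: m=(H>108)&(H<128)&(S>150)&(V>50)
    return m.astype(np.uint8)
def blobs(p,col,amin=120):
    n,l,s,c=cv2.connectedComponentsWithStats(mask(p,col))
    return [(s[i],c[i],l==i) for i in range(1,n) if s[i][4]>=amin]
def rect(c,m,z):
    "min-area rectangle of the mask cast on plane z: centre, long, short, angle of long side"
    cs,_=cv2.findContours(m.astype(np.uint8),cv2.RETR_EXTERNAL,cv2.CHAIN_APPROX_NONE)
    q=max(cs,key=cv2.contourArea)[:,0]
    P=cast(c,q,z)[:,:2]
    (x,y),(w,h),a=cv2.minAreaRect(np.float32(P*1000))
    if w<h: w,h,a=h,w,a+90
    a=(a+90)%180-90
    return round(x,1),round(y,1),round(w,1),round(h,1),round(a,1)
E
python3 - <<'E'
from h import *
from rig import r
for n in ("top","scene"):
    f=np.load(n+"0.npz");p,d=f["p"],f["d"];c=cam(r,n)
    print(n)
    for col in("red","yellow","blue"):
        for s,ce,m in blobs(p,col):
            # depth-> height of the median point
            K,k1,o,Rm=c
            ys,xs=np.nonzero(m); dd=d[ys,xs]; 
            u=cv2.undistortPoints(np.float64(np.c_[xs,ys]).reshape(-1,1,2),K,np.array([k1,0,0,0.]))[:,0]
            P=o+(np.c_[u[:,0],-u[:,1],-np.ones(len(u))]*dd[:,None])@Rm.T
            z=np.percentile(P[:,2],[10,50,90]).round(3)
            print(col,s.tolist(),z,"z.058",rect(c,m,.058),"z.03",rect(c,m,.03),"z.006",rect(c,m,.006))
E
```

```text
top
red [159, 136, 25, 37, 664] [0.056 0.058 0.061] z.058 (624.8, 70.8, 95.9, 49.3, 2.5) z.03 (633.1, 77.8, 98.6, 50.7, 2.5) z.006 (640.3, 83.9, 100.9, 51.8, 2.5)
red [277, 223, 25, 40, 389] [0.028 0.03  0.035] z.058 (451.0, -254.6, 91.2, 48.5, -0.2) z.03 (454.5, -256.7, 93.7, 49.8, -0.2) z.006 (457.4, -258.5, 95.9, 51.0, -0.2)
blue [375, 78, 57, 54, 872] [0.01  0.031 0.051] z.058 (858.3, -499.6, 158.5, 119.2, 84.9) z.03 (873.2, -508.5, 163.0, 122.6, 84.9) z.006 (886.0, -516.2, 166.8, 125.4, 84.9)
blue [281, 151, 26, 40, 425] [0.086 0.088 0.092] z.058 (630.6, -240.0, 98.3, 51.6, 18.3) z.03 (639.1, -241.6, 101.0, 53.1, 18.3) z.006 (646.4, -243.1, 103.4, 54.3, 18.3)
blue [275, 161, 32, 42, 140] [0.003 0.006 0.008] z.058 (605.7, -236.0, 105.7, 60.9, 18.2) z.03 (613.5, -237.5, 108.7, 62.6, 18.2) z.006 (620.2, -238.9, 111.2, 64.1, 18.2)
scene
red [290, 203, 48, 35, 541] [0.027 0.032 0.035] z.058 (433.8, -231.5, 96.3, 55.9, 0.0) z.03 (451.2, -255.0, 100.9, 58.5, 0.0) z.006 (466.1, -275.2, 104.7, 60.8, 0.0)
red [183, 213, 56, 32, 294] [0.005 0.007 0.009] z.058 (576.5, -65.1, 118.9, 62.6, 0.
[... 909 characters left out ...]
67.7, 3.2)
blue [258, 93, 42, 45, 1040] [0.01  0.034 0.054] z.058 (803.9, -496.0, 268.7, 123.0, -49.3) z.03 (838.7, -532.0, 281.3, 128.8, -49.3) z.006 (868.6, -562.8, 292.1, 133.7, -49.3)
blue [234, 158, 45, 25, 423] [0.083 0.089 0.093] z.058 (646.6, -262.0, 104.8, 63.6, 19.8) z.03 (674.1, -287.0, 109.7, 66.6, 19.8) z.006 (697.6, -308.4, 113.9, 69.1, 19.8)
blue [234, 178, 45, 16, 175] [0.049 0.055 0.058] z.058 (600.7, -218.5, 105.0, 52.3, 44.6) z.03 (626.0, -241.4, 110.0, 54.8, 44.6) z.006 (647.7, -261.1, 114.2, 56.9, 44.6)
blue [231, 192, 58, 21, 249] [0.005 0.007 0.009] z.058 (567.8, -199.9, 116.1, 62.9, 19.0) z.03 (591.5, -222.0, 121.6, 65.9, 19.0) z.006 (611.8, -240.9, 126.3, 68.4, 19.0)
```

```bash
cat >> h.py <<'E'
def cloud(c,d):
    K,k1,o,Rm=c; ys,xs=np.mgrid[:d.shape[0],:d.shape[1]]
    u=cv2.undistortPoints(np.float64(np.c_[xs.ravel(),ys.ravel()]).reshape(-1,1,2),K,np.array([k1,0,0,0.]))[:,0]
    return (o+(np.c_[u[:,0],-u[:,1],-np.ones(len(u))]*d.reshape(-1,1))@Rm.T).reshape(*d.shape,3)
E
python3 - <<'E'
from h import *
from rig import r
H=np.full((28,30),-1.)
for n in ("top","scene"):
    f=np.load(n+"0.npz");c=cam(r,n);P=cloud(c,f["d"])[f["d"]>0]
    i=((P[:,0]-.3)/.025).astype(int); j=((.3-P[:,1])/.025).astype(int)
    k=(i>=0)&(i<28)&(j>=0)&(j<30)&(P[:,2]<.6); np.maximum.at(H,(i[k],j[k]),P[k,2])
print("y   ",*[f"{int(300-25*j):4d}" for j in range(30)])
for a in range(27,-1,-1): print(int(300+25*a),*[f"{int(v*1000):4d}" for v in H[a]])
f=np.load("top0.npz");p=f["p"];c=cam(r,"top")
g=p.max(2); m=(g<45).astype(np.uint8); n,l,s,ce=cv2.connectedComponentsWithStats(m)
i=l[231,230] or l[232,231]; print("mat",s[i],rect(c,l==i,.003))
hsv=cv2.cvtColor(p,cv2.COLOR_RGB2HSV); print(hsv[165,237],hsv[244,345],hsv[178,165],hsv[182,172])
E
```

```text
y     300  275  250  225  200  175  150  125  100   75   50   25    0  -25  -50  -75 -100 -125 -150 -175 -200 -225 -250 -275 -300 -325 -350 -375 -400 -425
975 -820 -822 -821 -824 -743 -1000 -741 -741 -1000 -1000 -1000 -1000 -1000 -1000 -1000 -1000 -1000 -1000 -1000 -1000 -1000 -1000 -1000 -1000 -1000 -1000 -1000 -1000 -1000 -1000
950 -828 -823 -821 -823    5    6    5    5    6    6    6    7    7    6 -1000 -1000 -1000 -1000 -1000 -1000 -1000 -1000 -1000 -1000 -1000 -1000 -1000 -1000 -1000 -1000
925 -1000 -824 -822 -824    6   30   32   29    4    3    5    6    6    4  192  193  193  192  193  192  193  192  193  192  193  192  192  193   54   58
900 -1000 -1000 -822 -822   17   33   35   34   27   20    4    3    5    5  193  194  195  193  193  193  194  193  194  195  194  194  194  194 -1000   58
875 -1000 -1000 -1000 -823    5   35   33   34   33   26   23    3    4    3  192  193  194  196  194  192  194  195  195  193  194  193  193  193 -1000    6
850 -1000 -1000 -1000 -1000    4    3   34   33   23   24   23    3    3    3  192  195  194  194  193  193  193  193  193  194 
[... 2941 characters left out ...]
0  130  130   15    5    6    4    4    4    4    4    3    4    5    4    5    5   19    4
350 -1000 -1000 -1000 -1000    4    4    5    3    5  129  130  130  130  130   15    4    5    5    5    4    3    5    4    3    4    4    4    4    5    4
325 -1000 -1000 -1000 -1000    7    4    5    3    3  127  129  128  129  128   19    6    4    4    4    3    4    5    4    5    4    4    5    7    5    4
300 -822 -1000 -1000 -1000    7    6    5    4    6  129  130  130  130  130    8    7    7    5    6    6    5    6    6    5    6    6    8    6    7    7
mat [     0      0    512    384 196531] (642.2, -154.2, 1675.1, 1160.3, -80.5)
[ 22 155 191] [ 22  85 141] [ 22 151 189] [ 30   1 192]
```

```bash
sed -i 's/(H>18)&(H<30)&(S>170)/(H>18)\&(H<30)\&(S>135)/' h.py
python3 - <<'E'
from h import *
from rig import r
for n in ("top","scene"):
    f=np.load(n+"0.npz");p=f["p"];c=cam(r,n)
    print(n)
    for col in("red","yellow"):
        for s,ce,m in blobs(p,col,60): print(col,s.tolist(),*[rect(c,m,z) for z in (.058,.030,.006)])
f=np.load("top0.npz");p=f["p"];c=cam(r,"top")
g=p[195:270,200:260].max(2); print(np.percentile(g,[5,30,60,90]))
m=np.zeros(p.shape[:2],np.uint8); m[195:270,200:260]=g<60
m=cv2.morphologyEx(m,cv2.MORPH_CLOSE,np.ones((3,3)));n,l,s,_=cv2.connectedComponentsWithStats(m);i=1+s[1:,4].argmax();print(s[i],rect(c,l==i,.003))
E
```

```text
top
red [159, 136, 25, 37, 664] (624.8, 70.8, 95.9, 49.3, 2.5) (633.1, 77.8, 98.6, 50.7, 2.5) (640.3, 83.9, 100.9, 51.8, 2.5)
red [221, 179, 25, 11, 64] (571.7, -98.8, 60.9, 15.4, 89.5) (578.6, -96.5, 62.6, 15.9, 89.5) (584.4, -94.5, 64.1, 16.2, 89.5)
red [277, 223, 25, 40, 389] (451.0, -254.6, 91.2, 48.5, -0.2) (454.5, -256.7, 93.7, 49.8, -0.2) (457.4, -258.5, 95.9, 51.0, -0.2)
yellow [158, 141, 32, 46, 247] (603.2, 57.8, 120.3, 63.4, 2.5) (610.9, 64.5, 123.7, 65.2, 2.5) (617.5, 70.2, 126.6, 66.7, 2.5)
yellow [223, 142, 26, 40, 788] (630.8, -94.8, 99.7, 52.0, 0.2) (639.3, -92.4, 102.5, 53.5, 0.2) (646.6, -90.4, 104.8, 54.7, 0.2)
yellow [337, 232, 27, 42, 528] (449.8, -404.0, 94.5, 51.4, -3.0) (453.2, -410.3, 97.2, 52.9, -3.0) (456.2, -415.6, 99.4, 54.1, -3.0)
yellow [481, 244, 27, 29, 76] (489.6, -775.8, 105.9, 5.1, -40.6) (494.2, -792.4, 108.9, 5.3, -40.6) (498.1, -806.7, 111.4, 5.4, -40.6)
scene
red [418, 41, 20, 9, 72] (789.7, -1349.4, 102.4, 48.7, -16.5) (823.9, -1425.5, 107.2, 51.0, -16.5) (853.2, -1490.8, 111.4, 52.9, -16.5)
red [402, 44, 22, 12, 87] (803.5, -1258.4, 120.3, 50
[... 520 characters left out ...]
7, -70.7) (990.3, -2253.4, 143.8, 57.2, -70.7) (1026.0, -2350.5, 149.3, 59.4, -70.7)
yellow [286, 143, 11, 20, 144] (638.1, -377.5, 88.3, 21.3, -53.4) (665.1, -407.9, 92.4, 22.3, -53.4) (688.3, -433.9, 96.0, 23.2, -53.4)
yellow [334, 175, 45, 31, 492] (432.1, -378.5, 98.0, 60.3, -3.1) (449.4, -409.0, 102.6, 63.2, -3.1) (464.3, -435.1, 106.6, 65.6, -3.1)
yellow [184, 189, 45, 35, 843] (626.7, -92.3, 107.1, 59.8, -0.8) (653.2, -109.3, 112.2, 62.6, -0.8) (675.9, -123.9, 116.5, 65.0, -0.8)
yellow [119, 252, 62, 38, 463] (570.9, 87.1, 120.7, 63.6, 3.2) (594.8, 78.6, 126.4, 66.6, 3.2) (615.3, 71.2, 131.3, 69.1, 3.2)
[ 49.  55. 135. 144.]
[ 211  205   37   52 1557] (464.9, -104.0, 125.4, 81.1, 3.1)
```

Emit:
send_rows --commands '[{"jaw": 87, "travel": [0.8, 1.0, 0], "turn": [0, 0, -0.5]}, {"jaw": 87, "travel": [1.4, 2.0, 0], "turn": [0, 0, -1.0]}, {"jaw": 87, "travel": [2.0, 3.0, 0], "turn": [0, 0, -1.5]}, {"jaw": 87, "travel": [2.7, 4.0, 0.2], "turn": [0, 0, -2.0]}, {"jaw": 87, "travel": [3.3, 5.0, 0.4], "turn": [0, 0, -2.5]}, {"jaw": 87, "travel": [4.0, 6.0, 0.5], "turn": [0, 0, -2.69]}, {"jaw": 87, "travel": [4.5, 7.0, 0.5], "turn": [0, 0, -2.69]}, {"jaw": 87, "travel": [5.0, 8.0, 0.5], "turn": [0, 0, -2.69]}]'

```text
time_s: 0.77
tcp_pos: [0.3364, -0.3748, 0.2496]
eef_rot: [1.0, 0.0, 0.0, 0.0]
force: [0.9, -0.4, 0.0]
gripper_width: 1.001
gripper_force: 0.0
```

Emit:
send_rows --commands '[{"jaw": 87, "travel": [0.65, 1.0, 0], "turn": [0, 0, 0]}, {"jaw": 87, "travel": [1.3, 2.0, 0], "turn": [0, 0, 0]}, {"jaw": 87, "travel": [1.9, 3.0, 0], "turn": [0, 0, 0]}, {"jaw": 87, "travel": [2.6, 4.0, 0], "turn": [0, 0, 0]}, {"jaw": 87, "travel": [3.2, 5.0, 0], "turn": [0, 0, 0]}, {"jaw": 87, "travel": [3.8, 6.0, 0], "turn": [0, 0, 0]}, {"jaw": 87, "travel": [4.3, 7.0, 0], "turn": [0, 0, 0]}, {"jaw": 87, "travel": [4.8, 8.0, 0], "turn": [0, 0, 0]}]'

```text
time_s: 1.43
tcp_pos: [0.5094, -0.0905, 0.2493]
eef_rot: [1.0, -0.0, -0.0, 0.0]
force: [-0.1, -1.4, -0.3]
gripper_width: 0.999
gripper_force: 0.0
```

Emit:
send_rows --commands '[{"jaw": 87, "travel": [0.3, 0.9, 0], "turn": [0, 0, 0]}, {"jaw": 87, "travel": [0.7, 1.8, -0.2], "turn": [0, 0, 0]}, {"jaw": 87, "travel": [1.3, 2.6, -0.5], "turn": [0, 0, 0.3]}, {"jaw": 87, "travel": [1.9, 3.3, -0.8], "turn": [0, 0, 0.52]}, {"jaw": 87, "travel": [2.4, 3.9, -1], "turn": [0, 0, 0.52]}, {"jaw": 87, "travel": [2.8, 4.0, -1], "turn": [0, 0, 0.52]}, {"jaw": 87, "travel": [2.8, 4.0, -1], "turn": [0, 0, 0.52]}, {"jaw": 87, "travel": [2.8, 4.0, -1], "turn": [0, 0, 0.52]}]'

```text
time_s: 2.1
tcp_pos: [0.6207, 0.0677, 0.2085]
eef_rot: [1.0, 0.023, -0.001, 0.0]
force: [0.2, 0.6, 0.8]
gripper_width: 0.999
gripper_force: 0.0
```

```bash
cat > w.py <<'E'
import sys
from h import *
from rig import r
name=sys.argv[1]; zs=[float(z) for z in sys.argv[2:]]
s=r.sense();p,d=r.snapshot("wrist");cv2.imwrite(f"pics/{name}.png",p[:,:,::-1]);c=cam(r,"wrist",s)
np.savez(name,p=p,d=d)
print(s["tcp_pos"].round(4),"yaw",R.from_quat(s["eef_rot"]).as_matrix()[:2,0].round(4),s["force"].round(1),s["q"].round(2),s["gripper_width"],s["gripper_force"])
for col in("red","yellow"):
    for b,ce,m in blobs(p,col,400): print(col,b.tolist(),[rect(c,m,z) for z in zs])
E
python3 w.py w1 .058 .006
```

```text
[0.6207 0.0677 0.2085] yaw [0.9989 0.0458] [0.2 0.6 0.8] [ 0.14  0.44 -0.44  1.67  0.21  1.08 -1.88] 0.9987351981464522 0.0
red [349, 120, 67, 98, 1024] [(636.3, -68.3, 108.6, 57.6, -0.1), (625.2, -92.2, 127.2, 67.5, -0.1)]
red [230, 129, 49, 86, 3925] [(626.8, 72.1, 96.5, 51.5, 2.4), (614.1, 72.1, 113.0, 60.3, 2.4)]
yellow [227, 120, 55, 97, 875] [(630.3, 71.8, 108.2, 57.9, 2.4), (618.1, 71.9, 126.6, 67.7, 2.4)]
yellow [369, 129, 65, 87, 4230] [(633.4, -90.4, 97.5, 57.0, -0.1), (621.8, -118.1, 114.1, 66.7, -0.1)]
yellow [94, 249, 26, 48, 473] [(490.5, 251.5, 72.5, 28.5, -11.2), (454.5, 282.3, 84.9, 33.3, -11.2)]
yellow [354, 305, 158, 20, 2156] [(444.2, -174.8, 212.3, 29.0, -87.5), (400.3, -216.8, 248.6, 33.9, -87.5)]
```

Emit:
send_rows --commands '[{"jaw": 87, "travel": [0.12, 0.1, -0.9], "turn": [0, 0, -0.04]}, {"jaw": 87, "travel": [0.12, 0.1, -1.8], "turn": [0, 0, -0.04]}, {"jaw": 87, "travel": [0.12, 0.1, -2.6], "turn": [0, 0, -0.04]}, {"jaw": 87, "travel": [0.12, 0.1, -3.2], "turn": [0, 0, -0.04]}, {"jaw": 87, "travel": [0.12, 0.1, -3.8], "turn": [0, 0, -0.04]}, {"jaw": 87, "travel": [0.12, 0.1, -4.2], "turn": [0, 0, -0.04]}, {"jaw": 87, "travel": [0.12, 0.1, -4.29], "turn": [0, 0, -0.04]}, {"jaw": 40, "travel": [0.12, 0.1, -4.29], "turn": [0, 0, -0.04]}]'

```text
time_s: 2.82
tcp_pos: [0.6245, 0.0701, 0.0372]
eef_rot: [1.0, 0.02, -0.001, 0.001]
force: [-0.1, -0.7, 0.5]
gripper_width: 0.976
gripper_force: 0.0
```

Emit:
send_rows --commands '[{"jaw": 40, "travel": [0, 0, 0], "turn": [0, 0, 0]}, {"jaw": 40, "travel": [0, 0, 0], "turn": [0, 0, 0]}, {"jaw": 40, "travel": [0, 0, 0], "turn": [0, 0, 0]}, {"jaw": 40, "travel": [0, 0, 0], "turn": [0, 0, 0]}, {"jaw": 40, "travel": [0, 0, 0], "turn": [0, 0, 0]}, {"jaw": 40, "travel": [0, 0, 0], "turn": [0, 0, 0]}, {"jaw": 40, "travel": [0, 0, 0], "turn": [0, 0, 0]}, {"jaw": 40, "travel": [0, 0, 0], "turn": [0, 0, 0]}]'

```text
time_s: 3.48
tcp_pos: [0.6262, 0.072, 0.0385]
eef_rot: [1.0, 0.021, 0.0, -0.0]
force: [-0.8, 0.2, 5.8]
gripper_width: 0.594
gripper_force: 30.0
```

Emit:
send_rows --commands '[{"jaw": 40, "travel": [0, 0, 0.3], "turn": [0, 0, 0]}, {"jaw": 40, "travel": [0, 0, 0.8], "turn": [0, 0, 0]}, {"jaw": 40, "travel": [0, 0, 1.3], "turn": [0, 0, 0]}, {"jaw": 40, "travel": [-0.5, 0.3, 1.5], "turn": [0, 0, 0]}, {"jaw": 40, "travel": [-1.1, 0.7, 1.5], "turn": [0, 0, 0]}, {"jaw": 40, "travel": [-1.7, 1.2, 1.5], "turn": [0, 0, 0]}, {"jaw": 40, "travel": [-2.4, 1.6, 1.3], "turn": [0, 0, 0]}, {"jaw": 40, "travel": [-2.9, 1.95, 1.0], "turn": [0, 0, 0]}]'

```text
time_s: 4.15
tcp_pos: [0.5078, 0.1509, 0.0787]
eef_rot: [1.0, 0.022, 0.0, -0.0]
force: [-0.5, -0.0, -2.6]
gripper_width: 0.597
gripper_force: 30.0
```

Emit:
send_rows --commands '[{"jaw": 40, "travel": [0, 0, -0.3], "turn": [0, 0, 0]}, {"jaw": 40, "travel": [0, 0, -0.6], "turn": [0, 0, 0]}, {"jaw": 40, "travel": [0, 0, -0.85], "turn": [0, 0, 0]}, {"jaw": 40, "travel": [0, 0, -1.0], "turn": [0, 0, 0]}, {"jaw": 40, "travel": [0, 0, -1.08], "turn": [0, 0, 0]}, {"jaw": 40, "travel": [0, 0, -1.1], "turn": [0, 0, 0]}, {"jaw": 40, "travel": [0, 0, -1.1], "turn": [0, 0, 0]}, {"jaw": 40, "travel": [0, 0, -1.1], "turn": [0, 0, 0]}]'

```text
time_s: 4.82
tcp_pos: [0.5103, 0.1496, 0.0341]
eef_rot: [1.0, 0.021, 0.0, -0.0]
force: [0.0, -0.8, -2.4]
gripper_width: 0.59
gripper_force: 30.0
```

Emit:
send_rows --commands '[{"jaw": 40, "travel": [0, 0, -0.03], "turn": [0, 0, 0]}, {"jaw": 40, "travel": [0, 0, -0.05], "turn": [0, 0, 0]}, {"jaw": 40, "travel": [0, 0, -0.05], "turn": [0, 0, 0]}, {"jaw": 62, "travel": [0, 0, -0.05], "turn": [0, 0, 0]}, {"jaw": 75, "travel": [0, 0, -0.05], "turn": [0, 0, 0]}, {"jaw": 80, "travel": [0, 0, -0.05], "turn": [0, 0, 0]}, {"jaw": 80, "travel": [0, 0, -0.05], "turn": [0, 0, 0]}, {"jaw": 80, "travel": [0, 0, -0.05], "turn": [0, 0, 0]}]'

```text
time_s: 5.48
tcp_pos: [0.5098, 0.1497, 0.0318]
eef_rot: [1.0, 0.021, 0.0, 0.0]
force: [0.1, -0.0, 0.7]
gripper_width: 0.869
gripper_force: 0.0
```

Emit:
send_rows --commands '[{"jaw": 87, "travel": [0, 0, 0.6], "turn": [0, 0, 0]}, {"jaw": 87, "travel": [0, 0, 1.4], "turn": [0, 0, 0]}, {"jaw": 87, "travel": [0, -0.2, 2.3], "turn": [0, 0, 0]}, {"jaw": 87, "travel": [0.2, -1.0, 3.0], "turn": [0, 0, 0]}, {"jaw": 87, "travel": [0.6, -2.0, 3.45], "turn": [0, 0, -0.2]}, {"jaw": 87, "travel": [1.0, -3.0, 3.45], "turn": [0, 0, -0.48]}, {"jaw": 87, "travel": [1.5, -4.0, 3.45], "turn": [0, 0, -0.48]}, {"jaw": 87, "travel": [2.0, -4.9, 3.45], "turn": [0, 0, -0.48]}]'

```text
time_s: 6.15
tcp_pos: [0.5854, -0.0396, 0.1708]
eef_rot: [1.0, 0.0, 0.001, 0.0]
force: [0.4, 0.3, 0.0]
gripper_width: 1.0
gripper_force: 0.0
```

Emit:
send_rows --commands '[{"jaw": 87, "travel": [0.6, -0.7, 0], "turn": [0, 0, 0]}, {"jaw": 87, "travel": [1.03, -1.18, 0], "turn": [0, 0, 0]}, {"jaw": 87, "travel": [1.03, -1.18, 0], "turn": [0, 0, 0]}, {"jaw": 87, "travel": [1.03, -1.18, 0], "turn": [0, 0, 0]}, {"jaw": 87, "travel": [1.03, -1.18, 0], "turn": [0, 0, 0]}, {"jaw": 87, "travel": [1.03, -1.18, 0], "turn": [0, 0, 0]}, {"jaw": 87, "travel": [1.03, -1.18, 0], "turn": [0, 0, 0]}, {"jaw": 87, "travel": [1.03, -1.18, 0], "turn": [0, 0, 0]}]'

```text
time_s: 6.82
tcp_pos: [0.6258, -0.0834, 0.1701]
eef_rot: [1.0, 0.001, 0.0, -0.0]
force: [-0.1, -0.8, -0.4]
gripper_width: 0.998
gripper_force: 0.0
```

```bash
python3 w.py w2 .058 .006
```

```text
[ 0.6258 -0.0834  0.1701] yaw [1.     0.0021] [-0.1 -0.8 -0.4] [ 0.34  0.48 -0.38  1.69  0.2   1.01 -1.68] 0.9984015420770891 0.0
red [237, 121, 61, 106, 716] [(638.7, -91.2, 105.7, 55.3, -1.1), (625.5, -92.8, 126.3, 66.2, -1.1)]
yellow [87, 126, 75, 107, 5709] [(632.9, 45.7, 106.9, 57.7, 2.2), (618.6, 70.9, 127.8, 69.0, 2.2)]
yellow [240, 131, 57, 97, 5166] [(633.6, -93.2, 96.7, 52.3, 0.1), (619.4, -95.2, 115.6, 62.5, 0.1)]
yellow [94, 249, 26, 48, 528] [(529.8, 82.1, 63.5, 24.9, -13.8), (495.3, 114.4, 75.9, 29.7, -13.8)]
yellow [371, 305, 141, 20, 2027] [(473.3, -297.6, 165.9, 25.2, 90.0), (427.7, -339.5, 198.3, 30.2, 90.0)]
```

Emit:
send_rows --commands '[{"jaw": 87, "travel": [0.18, -0.25, -0.8], "turn": [0, 0, 0]}, {"jaw": 87, "travel": [0.18, -0.25, -1.6], "turn": [0, 0, 0]}, {"jaw": 87, "travel": [0.18, -0.25, -2.3], "turn": [0, 0, 0]}, {"jaw": 87, "travel": [0.18, -0.25, -2.8], "turn": [0, 0, 0]}, {"jaw": 87, "travel": [0.18, -0.25, -3.15], "turn": [0, 0, 0]}, {"jaw": 87, "travel": [0.18, -0.25, -3.3], "turn": [0, 0, 0]}, {"jaw": 87, "travel": [0.18, -0.25, -3.3], "turn": [0, 0, 0]}, {"jaw": 40, "travel": [0.18, -0.25, -3.3], "turn": [0, 0, 0]}]'

```text
time_s: 7.53
tcp_pos: [0.6342, -0.0945, 0.0387]
eef_rot: [1.0, 0.0, 0.001, 0.0]
force: [0.4, 0.4, 0.6]
gripper_width: 0.973
gripper_force: 0.0
```

Emit:
send_rows --commands '[{"jaw": 40, "travel": [0, 0, 0], "turn": [0, 0, 0]}, {"jaw": 40, "travel": [0, 0, 0], "turn": [0, 0, 0]}, {"jaw": 40, "travel": [0, 0, 0], "turn": [0, 0, 0]}, {"jaw": 40, "travel": [0, 0, 0], "turn": [0, 0, 0]}, {"jaw": 40, "travel": [0, 0, 0], "turn": [0, 0, 0]}, {"jaw": 40, "travel": [0, 0, 0], "turn": [0, 0, 0]}, {"jaw": 40, "travel": [0, 0, 0], "turn": [0, 0, 0]}, {"jaw": 40, "travel": [0, 0, 0], "turn": [0, 0, 0]}]'

```text
time_s: 8.2
tcp_pos: [0.6337, -0.0941, 0.0383]
eef_rot: [1.0, 0.0, 0.0, -0.0]
force: [-1.2, 1.5, 3.4]
gripper_width: 0.598
gripper_force: 30.0
```

Emit:
send_rows --commands '[{"jaw": 40, "travel": [0, 0, 0.3], "turn": [0, 0, 0]}, {"jaw": 40, "travel": [0, 0, 0.8], "turn": [0, 0, 0]}, {"jaw": 40, "travel": [-0.4, 0.2, 1.5], "turn": [0, 0, 0]}, {"jaw": 40, "travel": [-0.9, 0.8, 1.8], "turn": [0, 0, 0.1]}, {"jaw": 40, "travel": [-1.2, 1.5, 1.8], "turn": [0, 0, 0.3]}, {"jaw": 40, "travel": [-1.3, 2.3, 1.8], "turn": [0, 0, 0.48]}, {"jaw": 40, "travel": [-1.2, 3.1, 1.8], "turn": [0, 0, 0.48]}, {"jaw": 40, "travel": [-0.9, 3.8, 1.8], "turn": [0, 0, 0.48]}]'

```text
time_s: 8.87
tcp_pos: [0.5946, 0.0584, 0.1097]
eef_rot: [1.0, 0.021, -0.002, 0.001]
force: [1.4, 0.5, -4.8]
gripper_width: 0.595
gripper_force: 30.0
```

Emit:
send_rows --commands '[{"jaw": 40, "travel": [0.4, 0.3, -0.2], "turn": [0, 0, 0]}, {"jaw": 40, "travel": [0.73, 0.35, -0.5], "turn": [0, 0, 0]}, {"jaw": 40, "travel": [0.73, 0.35, -0.7], "turn": [0, 0, 0]}, {"jaw": 40, "travel": [0.73, 0.35, -0.9], "turn": [0, 0, 0]}, {"jaw": 40, "travel": [0.73, 0.35, -1.1], "turn": [0, 0, 0]}, {"jaw": 40, "travel": [0.73, 0.35, -1.2], "turn": [0, 0, 0]}, {"jaw": 40, "travel": [0.73, 0.35, -1.2], "turn": [0, 0, 0]}, {"jaw": 40, "travel": [0.73, 0.35, -1.2], "turn": [0, 0, 0]}]'

```text
time_s: 9.53
tcp_pos: [0.6261, 0.0707, 0.0617]
eef_rot: [1.0, 0.021, -0.0, 0.0]
force: [0.5, 0.9, -4.7]
gripper_width: 0.598
gripper_force: 30.0
```

```bash
python3 w.py w3 .0818 .006
```

```text
[0.6261 0.0707 0.0617] yaw [0.9991 0.0413] [ 0.5  0.9 -4.7] [ 0.08  0.61 -0.37  1.77  0.29  0.81 -1.95] 0.5977835942268724 29.999610520899296
red [415, 138, 97, 121, 8435] [(663.3, -32.0, 64.2, 44.5, 1.0), (638.8, -92.0, 100.5, 69.6, 1.0)]
yellow [206, 138, 105, 123, 10892] [(658.7, 72.0, 64.8, 52.2, 2.3), (631.6, 70.8, 101.4, 81.7, 2.3)]
yellow [169, 286, 303, 42, 6501] [(597.3, 31.8, 179.0, 28.3, -87.9), (535.5, 7.9, 280.2, 44.3, -87.9)]
```

Emit:
send_rows --commands '[{"jaw": 40, "travel": [0.02, 0.03, -0.1], "turn": [0, 0, 0]}, {"jaw": 40, "travel": [0.02, 0.03, -0.2], "turn": [0, 0, 0]}, {"jaw": 40, "travel": [0.02, 0.03, -0.3], "turn": [0, 0, 0]}, {"jaw": 40, "travel": [0.02, 0.03, -0.4], "turn": [0, 0, 0]}, {"jaw": 40, "travel": [0.02, 0.03, -0.5], "turn": [0, 0, 0]}, {"jaw": 40, "travel": [0.02, 0.03, -0.58], "turn": [0, 0, 0]}, {"jaw": 40, "travel": [0.02, 0.03, -0.6], "turn": [0, 0, 0]}, {"jaw": 40, "travel": [0.02, 0.03, -0.6], "turn": [0, 0, 0]}]'

```text
time_s: 10.25
tcp_pos: [0.6271, 0.0724, 0.0383]
eef_rot: [1.0, 0.021, -0.0, 0.0]
force: [-3.1, -1.2, 2.5]
gripper_width: 0.594
gripper_force: 30.0
```

Emit:
send_rows --commands '[{"jaw": 40, "travel": [0, 0, -0.04], "turn": [0, 0, 0]}, {"jaw": 40, "travel": [0, 0, -0.04], "turn": [0, 0, 0]}, {"jaw": 60, "travel": [0, 0, -0.02], "turn": [0, 0, 0]}, {"jaw": 75, "travel": [0, 0, 0], "turn": [0, 0, 0]}, {"jaw": 80, "travel": [0, 0, 0], "turn": [0, 0, 0]}, {"jaw": 80, "travel": [0, 0, 0.1], "turn": [0, 0, 0]}, {"jaw": 84, "travel": [0, 0, 0.6], "turn": [0, 0, 0]}, {"jaw": 87, "travel": [0, 0, 1.4], "turn": [0, 0, 0]}]'

```text
time_s: 10.92
tcp_pos: [0.625, 0.0719, 0.0913]
eef_rot: [1.0, 0.021, -0.003, 0.0]
force: [-0.1, 0.2, -0.1]
gripper_width: 0.943
gripper_force: 0.0
```

Emit:
send_rows --commands '[{"jaw": 87, "travel": [-0.3, 0.2, 0.8], "turn": [0, 0, 0]}, {"jaw": 87, "travel": [-0.9, 0.6, 1.6], "turn": [0, 0, 0]}, {"jaw": 87, "travel": [-1.5, 1.0, 2.2], "turn": [0, 0, 0]}, {"jaw": 87, "travel": [-2.1, 1.4, 2.2], "turn": [0, 0, 0]}, {"jaw": 87, "travel": [-2.9, 1.9, 2.2], "turn": [0, 0, 0]}, {"jaw": 87, "travel": [-2.9, 1.9, 2.2], "turn": [0, 0, 0]}, {"jaw": 87, "travel": [-2.9, 1.9, 2.2], "turn": [0, 0, 0]}, {"jaw": 87, "travel": [-2.9, 1.9, 2.2], "turn": [0, 0, 0]}]'

```text
time_s: 11.58
tcp_pos: [0.5119, 0.1483, 0.1821]
eef_rot: [1.0, 0.021, 0.001, 0.0]
force: [0.5, 0.7, -0.3]
gripper_width: 0.999
gripper_force: 0.0
```

```bash
python3 w.py w4 .058 .052 .006
```

```text
[0.5119 0.1483 0.1821] yaw [0.9991 0.0421] [ 0.5  0.7 -0.3] [ 0.02  0.33 -0.47  1.9   0.18  0.95 -2.06] 0.9985074148294367 0.0
red [435, 21, 77, 123, 6487] [(619.4, -53.6, 107.1, 59.2, 0.2), (620.0, -58.0, 109.4, 60.5, 0.2), (624.5, -91.9, 127.1, 70.3, 0.2)]
red [231, 139, 52, 89, 4431] [(512.7, 149.6, 93.4, 50.9, 2.3), (511.0, 149.6, 95.4, 52.0, 2.3), (497.8, 149.2, 110.8, 60.4, 2.3)]
yellow [298, 11, 81, 131, 8024] [(617.1, 79.9, 113.4, 67.7, 2.3), (617.6, 78.4, 115.8, 69.1, 2.3), (621.7, 66.5, 134.6, 80.3, 2.3)]
yellow [94, 249, 26, 48, 495] [(401.3, 316.9, 66.3, 26.0, -11.5), (397.2, 320.4, 67.7, 26.5, -11.5), (365.7, 347.7, 78.7, 30.8, -11.5)]
yellow [364, 305, 148, 20, 2107] [(357.9, -77.8, 181.8, 26.3, -87.8), (352.9, -82.7, 185.7, 26.9, -87.8), (314.2, -120.6, 215.7, 31.3, -87.8)]
```

View pics/w4.png

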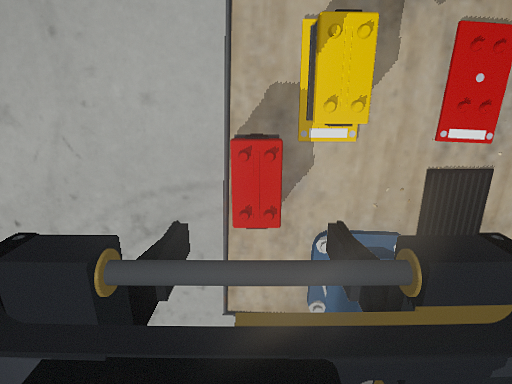

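Emit:
send_rows --commands '[{"jaw": 87, "travel": [-0.04, 0.04, -0.8], "turn": [0, 0, 0]}, {"jaw": 87, "travel": [-0.04, 0.04, -1.7], "turn": [0, 0, 0]}, {"jaw": 87, "travel": [-0.04, 0.04, -2.5], "turn": [0, 0, 0]}, {"jaw": 87, "travel": [-0.04, 0.04, -3.1], "turn": [0, 0, 0]}, {"jaw": 87, "travel": [-0.04, 0.04, -3.55], "turn": [0, 0, 0]}, {"jaw": 87, "travel": [-0.04, 0.04, -3.74], "turn": [0, 0, 0]}, {"jaw": 87, "travel": [-0.04, 0.04, -3.74], "turn": [0, 0, 0]}, {"jaw": 40, "travel": [-0.04, 0.04, -3.74], "turn": [0, 0, 0]}]'

```text
time_s: 12.3
tcp_pos: [0.5106, 0.1499, 0.0323]
eef_rot: [1.0, 0.02, 0.0, -0.0]
force: [-0.1, -0.3, 0.5]
gripper_width: 0.973
gripper_force: 0.0
```

Emit:
send_rows --commands '[{"jaw": 40, "travel": [0, 0, 0], "turn": [0, 0, 0]}, {"jaw": 40, "travel": [0, 0, 0], "turn": [0, 0, 0]}, {"jaw": 40, "travel": [0, 0, 0], "turn": [0, 0, 0]}, {"jaw": 40, "travel": [0, 0, 0], "turn": [0, 0, 0]}, {"jaw": 40, "travel": [0, 0, 0], "turn": [0, 0, 0]}, {"jaw": 40, "travel": [0, 0, 0], "turn": [0, 0, 0]}, {"jaw": 40, "travel": [0, 0, 0], "turn": [0, 0, 0]}, {"jaw": 40, "travel": [0, 0, 0], "turn": [0, 0, 0]}]'

```text
time_s: 12.97
tcp_pos: [0.51, 0.15, 0.0327]
eef_rot: [1.0, 0.021, 0.0, 0.0]
force: [-0.8, -1.6, 5.0]
gripper_width: 0.595
gripper_force: 30.0
```

Emit:
send_rows --commands '[{"jaw": 40, "travel": [0, 0, 0.4], "turn": [0, 0, 0]}, {"jaw": 40, "travel": [0, 0, 1.1], "turn": [0, 0, 0]}, {"jaw": 40, "travel": [0, -0.3, 2.0], "turn": [0, 0, 0]}, {"jaw": 40, "travel": [0.1, -1.0, 2.5], "turn": [0, 0, 0]}, {"jaw": 40, "travel": [0.3, -1.9, 2.5], "turn": [0, 0, -0.1]}, {"jaw": 40, "travel": [0.7, -2.8, 2.5], "turn": [0, 0, -0.3]}, {"jaw": 40, "travel": [1.2, -3.7, 2.5], "turn": [0, 0, -0.48]}, {"jaw": 40, "travel": [1.7, -4.5, 2.5], "turn": [0, 0, -0.48]}]'

```text
time_s: 13.63
tcp_pos: [0.5775, -0.0327, 0.1318]
eef_rot: [1.0, -0.001, -0.0, 0.001]
force: [0.1, 1.0, -1.7]
gripper_width: 0.591
gripper_force: 30.0
```

Emit:
send_rows --commands '[{"jaw": 40, "travel": [0.6, -0.7, 0], "turn": [0, 0, 0]}, {"jaw": 40, "travel": [1.1, -1.3, -0.3], "turn": [0, 0, 0]}, {"jaw": 40, "travel": [1.38, -1.6, -0.8], "turn": [0, 0, 0]}, {"jaw": 40, "travel": [1.38, -1.6, -1.2], "turn": [0, 0, 0]}, {"jaw": 40, "travel": [1.38, -1.6, -1.5], "turn": [0, 0, 0]}, {"jaw": 40, "travel": [1.38, -1.6, -1.7], "turn": [0, 0, 0]}, {"jaw": 40, "travel": [1.38, -1.6, -1.7], "turn": [0, 0, 0]}, {"jaw": 40, "travel": [1.38, -1.6, -1.7], "turn": [0, 0, 0]}]'

```text
time_s: 14.3
tcp_pos: [0.6326, -0.0927, 0.0641]
eef_rot: [1.0, 0.001, -0.0, -0.0]
force: [0.5, -0.8, -1.5]
gripper_width: 0.598
gripper_force: 30.0
```

Correct by (+0.6, −1.4) mm, down 25.8 mm.

Emit:
send_rows --commands '[{"jaw": 40, "travel": [0.015, -0.03, -0.12], "turn": [0, 0, 0]}, {"jaw": 40, "travel": [0.015, -0.03, -0.24], "turn": [0, 0, 0]}, {"jaw": 40, "travel": [0.015, -0.03, -0.35], "turn": [0, 0, 0]}, {"jaw": 40, "travel": [0.015, -0.03, -0.45], "turn": [0, 0, 0]}, {"jaw": 40, "travel": [0.015, -0.03, -0.55], "turn": [0, 0, 0]}, {"jaw": 40, "travel": [0.015, -0.03, -0.63], "turn": [0, 0, 0]}, {"jaw": 40, "travel": [0.015, -0.03, -0.67], "turn": [0, 0, 0]}, {"jaw": 40, "travel": [0.015, -0.03, -0.67], "turn": [0, 0, 0]}]'

```text
time_s: 14.97
tcp_pos: [0.6335, -0.0948, 0.0387]
eef_rot: [1.0, 0.0, -0.0, 0.0]
force: [-4.1, 0.6, 6.9]
gripper_width: 0.591
gripper_force: 30.0
```

Emit:
send_rows --commands '[{"jaw": 40, "travel": [-0.02, 0, -0.04], "turn": [0, 0, 0]}, {"jaw": 40, "travel": [-0.02, 0, -0.04], "turn": [0, 0, 0]}, {"jaw": 60, "travel": [0, 0, -0.02], "turn": [0, 0, 0]}, {"jaw": 75, "travel": [0, 0, 0], "turn": [0, 0, 0]}, {"jaw": 80, "travel": [0, 0, 0], "turn": [0, 0, 0]}, {"jaw": 80, "travel": [0, 0, 0.1], "turn": [0, 0, 0]}, {"jaw": 84, "travel": [0, 0, 0.6], "turn": [0, 0, 0]}, {"jaw": 87, "travel": [0, 0, 1.4], "turn": [0, 0, 0]}]'

```text
time_s: 15.63
tcp_pos: [0.6309, -0.0951, 0.0906]
eef_rot: [1.0, 0.0, -0.004, -0.0]
force: [0.6, 0.0, 0.3]
gripper_width: 0.949
gripper_force: 0.0
```

Emit:
send_rows --commands '[{"jaw": 87, "travel": [0, 0, 0.9], "turn": [0, 0, 0]}, {"jaw": 87, "travel": [-0.4, -0.3, 1.5], "turn": [0, 0, 0]}, {"jaw": 87, "travel": [-1.1, -0.9, 1.5], "turn": [0, 0, 0]}, {"jaw": 87, "travel": [-1.8, -1.6, 1.5], "turn": [0, 0, 0]}, {"jaw": 87, "travel": [-2.6, -2.3, 1.5], "turn": [0, 0, 0]}, {"jaw": 87, "travel": [-3.4, -3.0, 1.5], "turn": [0, 0, 0]}, {"jaw": 87, "travel": [-4.1, -3.6, 1.5], "turn": [0, 0, 0]}, {"jaw": 87, "travel": [-4.5, -4.0, 1.5], "turn": [0, 0, 0]}]'

```text
time_s: 16.3
tcp_pos: [0.4493, -0.2582, 0.1532]
eef_rot: [1.0, -0.002, -0.001, 0.001]
force: [1.2, 0.3, 0.1]
gripper_width: 0.998
gripper_force: 0.0
```

```bash
python3 w.py w5 .03 .058 .006
```

```text
[ 0.4493 -0.2582  0.1532] yaw [ 1.     -0.0045] [1.2 0.3 0.1] [ 0.73  0.33 -0.35  1.97  0.15  0.87 -1.28] 0.9977499578385169 0.0
red [18, 0, 75, 38, 2568] [(603.8, -80.8, 64.1, 29.7, 88.1), (596.4, -98.7, 57.6, 26.7, 88.1), (610.2, -65.4, 69.7, 32.3, 88.1)]
red [55, 0, 72, 74, 1582] [(587.7, -108.1, 63.2, 58.9, 90.0), (581.9, -123.3, 56.8, 53.0, 90.0), (592.7, -95.1, 68.7, 64.0, 90.0)]
red [230, 132, 53, 36, 636] [(485.5, -256.9, 50.7, 34.5, 88.5), (490.0, -257.0, 45.6, 31.0, 88.5), (481.6, -256.7, 55.1, 37.5, 88.5)]
yellow [371, 131, 71, 94, 3193] [(454.3, -408.6, 96.7, 56.2, -3.4), (462.0, -393.4, 86.9, 50.6, -3.4), (447.7, -421.6, 105.1, 61.1, -3.4)]
yellow [94, 249, 26, 48, 461] [(346.6, -85.3, 66.3, 25.7, -14.3), (365.2, -102.8, 59.6, 23.1, -14.3), (330.7, -70.3, 72.1, 27.9, -14.3)]
yellow [382, 305, 130, 20, 1782] [(284.4, -488.2, 159.2, 25.7, 89.7), (309.3, -465.0, 143.1, 23.1, 89.7), (263.2, -508.2, 173.0, 28.0, 89.7)]
```

View pics/w5.png

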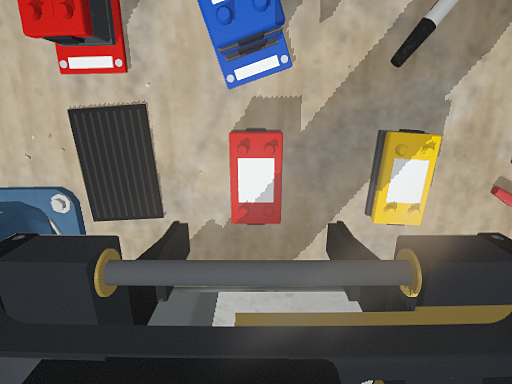

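```bash
cat > lid.py <<'E'
from h import *
def lid(c,p,col,box,z):
    "rect of a carded lid: colour mask within box, its hull"
    h=cv2.cvtColor(p,cv2.COLOR_RGB2HSV);H,S,V=h[...,0].astype(int),h[...,1],h[...,2]
    m=(((H<8)|(H>172)) if col=="red" else (H>17)&(H<32))&(S>150)&(V>45)
    k=np.zeros(m.shape,bool);x0,y0,x1,y1=box;k[y0:y1,x0:x1]=1
    m=cv2.morphologyEx((m&k).astype(np.uint8),cv2.MORPH_OPEN,np.ones((3,3)))
    q=cv2.findNonZero(m); out=np.zeros_like(m);cv2.fillConvexPoly(out,cv2.convexHull(q),1)
    return rect(c,out,z),cv2.boundingRect(q)
E
python3 - <<'E'
from lid import *
from rig import r
s=r.sense();p=np.load("w5.npz")["p"];c=cam(r,"wrist",s)
print(lid(c,p,"red",(215,115,300,240),.03),lid(c,p,"yellow",(360,115,460,240),.03))
E
```

```text
((453.5, -259.8, 94.1, 52.6, -0.6), (229, 132, 54, 91)) ((450.8, -412.1, 97.1, 57.0, -3.3), (372, 132, 69, 93))
```

Emit:
send_rows --commands '[{"jaw": 87, "travel": [0.09, 0, -0.8], "turn": [0, 0, 0]}, {"jaw": 87, "travel": [0.09, 0, -1.6], "turn": [0, 0, 0]}, {"jaw": 87, "travel": [0.09, 0, -2.4], "turn": [0, 0, 0]}, {"jaw": 87, "travel": [0.09, 0, -3.0], "turn": [0, 0, 0]}, {"jaw": 87, "travel": [0.09, 0, -3.4], "turn": [0, 0, 0]}, {"jaw": 87, "travel": [0.09, 0, -3.53], "turn": [0, 0, 0]}, {"jaw": 87, "travel": [0.09, 0, -3.53], "turn": [0, 0, 0]}, {"jaw": 40, "travel": [0.09, 0, -3.53], "turn": [0, 0, 0]}]'

```text
time_s: 17.02
tcp_pos: [0.4579, -0.2551, 0.0127]
eef_rot: [1.0, 0.0, 0.001, 0.0]
force: [-0.5, 0.9, 0.1]
gripper_width: 0.974
gripper_force: 0.0
```

Emit:
send_rows --commands '[{"jaw": 40, "travel": [0, 0, 0], "turn": [0, 0, 0]}, {"jaw": 40, "travel": [0, 0, 0], "turn": [0, 0, 0]}, {"jaw": 40, "travel": [0, 0, 0], "turn": [0, 0, 0]}, {"jaw": 40, "travel": [0, 0, 0], "turn": [0, 0, 0]}, {"jaw": 40, "travel": [0, 0, 0], "turn": [0, 0, 0]}, {"jaw": 40, "travel": [0, 0, 0], "turn": [0, 0, 0]}, {"jaw": 40, "travel": [0, 0, 0], "turn": [0, 0, 0]}, {"jaw": 40, "travel": [0, 0, 0], "turn": [0, 0, 0]}]'

```text
time_s: 17.68
tcp_pos: [0.4574, -0.2555, 0.0127]
eef_rot: [1.0, -0.0, 0.0, 0.0]
force: [-1.1, -0.6, 5.3]
gripper_width: 0.596
gripper_force: 30.0
```

Emit:
send_rows --commands '[{"jaw": 40, "travel": [0, 0, 0.3], "turn": [0, 0, 0]}, {"jaw": 40, "travel": [0, 0, 0.8], "turn": [0, 0, 0]}, {"jaw": 40, "travel": [0, 0, 1.5], "turn": [0, 0, 0]}, {"jaw": 40, "travel": [0, 0, 2.2], "turn": [0, 0, 0]}, {"jaw": 40, "travel": [0, 0, 2.75], "turn": [0, 0, 0]}, {"jaw": 40, "travel": [0, 0, 2.75], "turn": [0, 0, 0]}, {"jaw": 40, "travel": [0, 0, 2.75], "turn": [0, 0, 0]}, {"jaw": 40, "travel": [0, 0, 2.75], "turn": [0, 0, 0]}]'

```text
time_s: 18.35
tcp_pos: [0.456, -0.2546, 0.1213]
eef_rot: [1.0, 0.0, -0.001, -0.0]
force: [0.2, -0.8, -3.0]
gripper_width: 0.593
gripper_force: 30.0
```

```bash
python3 w.py w6 .139 .058
```

```text
[ 0.456  -0.2546  0.1213] yaw [1.e+00 1.e-04] [ 0.2 -0.8 -3. ] [ 0.71  0.38 -0.35  1.99  0.17  0.81 -1.31] 0.5929998986331247 29.999611051753163
red [0, 0, 77, 38, 2706] [(573.0, -157.9, 34.9, 14.7, 88.2), (594.5, -100.3, 55.6, 23.4, 88.2)]
red [38, 0, 80, 78, 1925] [(564.2, -173.9, 34.9, 30.6, -89.9), (580.5, -126.0, 55.6, 48.8, -89.9)]
red [207, 173, 103, 51, 2662] [(490.3, -254.8, 51.1, 26.9, 89.8), (462.6, -254.8, 81.5, 42.8, 89.8)]
yellow [387, 143, 80, 101, 3073] [(491.8, -339.9, 52.3, 31.4, -3.6), (465.0, -390.6, 83.4, 50.0, -3.6)]
yellow [371, 307, 101, 18, 1133] [(416.8, -352.8, 62.0, 12.3, 89.9), (345.5, -411.0, 98.8, 19.6, 89.9)]
```

View pics/w6.png

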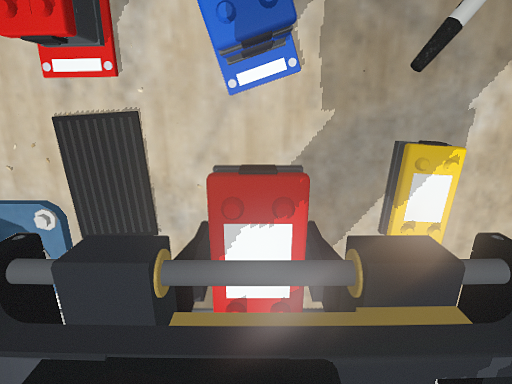

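Run:
```python
from h import *
from rig import r
c=cam(r,"wrist",r.sense())
print(cast(c,[[232,209],[284,209]],.1386+.004).round(4),cast(c,[[258,172.5]],.1386).round(4))
```

```text
[[ 0.486  -0.2417  0.1426]
 [ 0.486  -0.2677  0.1426]] [[ 0.5037 -0.2547  0.1386]]
```

Emit:
send_rows --commands '[{"jaw": 40, "travel": [0, 0.5, 0.4], "turn": [0, 0, 0]}, {"jaw": 40, "travel": [0.2, 1.2, 0.5], "turn": [0, 0, 0]}, {"jaw": 40, "travel": [0.7, 1.9, 0.5], "turn": [0, 0, 0]}, {"jaw": 40, "travel": [1.3, 2.6, 0.5], "turn": [0, 0, 0]}, {"jaw": 40, "travel": [2.0, 3.2, 0.5], "turn": [0, 0, 0]}, {"jaw": 40, "travel": [2.7, 3.7, 0.5], "turn": [0, 0, 0]}, {"jaw": 40, "travel": [3.4, 4.0, 0.5], "turn": [0, 0, 0]}, {"jaw": 40, "travel": [4.0, 4.0, 0.5], "turn": [0, 0, 0]}]'

```text
time_s: 19.07
tcp_pos: [0.618, -0.0897, 0.1403]
eef_rot: [1.0, 0.003, -0.001, -0.002]
force: [-0.3, 0.4, -1.9]
gripper_width: 0.595
gripper_force: 30.0
```

Emit:
send_rows --commands '[{"jaw": 40, "travel": [0.45, 0, -0.2], "turn": [0, 0, 0]}, {"jaw": 40, "travel": [0.45, 0, -0.5], "turn": [0, 0, 0]}, {"jaw": 40, "travel": [0.45, 0, -0.8], "turn": [0, 0, 0]}, {"jaw": 40, "travel": [0.45, 0, -1.0], "turn": [0, 0, 0]}, {"jaw": 40, "travel": [0.45, 0, -1.15], "turn": [0, 0, 0]}, {"jaw": 40, "travel": [0.45, 0, -1.15], "turn": [0, 0, 0]}, {"jaw": 40, "travel": [0.45, 0, -1.15], "turn": [0, 0, 0]}, {"jaw": 40, "travel": [0.45, 0, -1.15], "turn": [0, 0, 0]}]'

```text
time_s: 19.73
tcp_pos: [0.6353, -0.0953, 0.0969]
eef_rot: [1.0, -0.0, 0.001, 0.0]
force: [0.3, -0.2, -2.4]
gripper_width: 0.593
gripper_force: 30.0
```

Emit:
send_rows --commands '[{"jaw": 40, "travel": [-0.025, 0.02, -0.12], "turn": [0, 0, 0]}, {"jaw": 40, "travel": [-0.025, 0.02, -0.24], "turn": [0, 0, 0]}, {"jaw": 40, "travel": [-0.025, 0.02, -0.35], "turn": [0, 0, 0]}, {"jaw": 40, "travel": [-0.025, 0.02, -0.45], "turn": [0, 0, 0]}, {"jaw": 40, "travel": [-0.025, 0.02, -0.55], "turn": [0, 0, 0]}, {"jaw": 40, "travel": [-0.025, 0.02, -0.63], "turn": [0, 0, 0]}, {"jaw": 40, "travel": [-0.025, 0.02, -0.68], "turn": [0, 0, 0]}, {"jaw": 40, "travel": [-0.025, 0.02, -0.68], "turn": [0, 0, 0]}]'

```text
time_s: 20.4
tcp_pos: [0.6346, -0.0943, 0.0707]
eef_rot: [1.0, 0.0, 0.0, 0.0]
force: [-4.3, -0.2, 6.8]
gripper_width: 0.596
gripper_force: 30.0
```

Emit:
send_rows --commands '[{"jaw": 40, "travel": [-0.03, 0, -0.04], "turn": [0, 0, 0]}, {"jaw": 40, "travel": [-0.03, 0, -0.04], "turn": [0, 0, 0]}, {"jaw": 60, "travel": [0, 0, -0.02], "turn": [0, 0, 0]}, {"jaw": 75, "travel": [0, 0, 0], "turn": [0, 0, 0]}, {"jaw": 80, "travel": [0, 0, 0], "turn": [0, 0, 0]}, {"jaw": 80, "travel": [0, 0, 0.1], "turn": [0, 0, 0]}, {"jaw": 84, "travel": [0, 0, 0.6], "turn": [0, 0, 0]}, {"jaw": 87, "travel": [0, 0, 1.4], "turn": [0, 0, 0]}]'

```text
time_s: 21.07
tcp_pos: [0.6314, -0.0942, 0.1221]
eef_rot: [1.0, 0.0, -0.004, -0.0]
force: [0.3, 0.4, -0.9]
gripper_width: 0.946
gripper_force: 0.0
```

Emit:
send_rows --commands '[{"jaw": 87, "travel": [-0.5, 0, 0.7], "turn": [0, 0, 0]}, {"jaw": 87, "travel": [-1.3, -0.4, 1.0], "turn": [0, 0, 0]}, {"jaw": 87, "travel": [-2.1, -1.0, 1.0], "turn": [0, 0, 0]}, {"jaw": 87, "travel": [-2.9, -1.7, 1.0], "turn": [0, 0, -0.1]}, {"jaw": 87, "travel": [-3.6, -2.4, 1.0], "turn": [0, 0, -0.3]}, {"jaw": 87, "travel": [-4.1, -3.2, 1.0], "turn": [0, 0, -0.6]}, {"jaw": 87, "travel": [-4.4, -4.0, 1.0], "turn": [0, 0, -0.64]}, {"jaw": 87, "travel": [-4.5, -4.9, 1.0], "turn": [0, 0, -0.64]}]'

```text
time_s: 21.73
tcp_pos: [0.4515, -0.2911, 0.1653]
eef_rot: [1.0, -0.028, -0.001, 0.0]
force: [1.2, 0.1, -0.5]
gripper_width: 1.001
gripper_force: 0.0
```

Emit:
send_rows --commands '[{"jaw": 87, "travel": [0, -0.9, 0], "turn": [0, 0, 0]}, {"jaw": 87, "travel": [0, -1.8, 0], "turn": [0, 0, 0]}, {"jaw": 87, "travel": [0, -2.5, 0], "turn": [0, 0, 0]}, {"jaw": 87, "travel": [0, -2.8, 0], "turn": [0, 0, 0]}, {"jaw": 87, "travel": [0, -2.8, 0], "turn": [0, 0, 0]}, {"jaw": 87, "travel": [0, -2.8, 0], "turn": [0, 0, 0]}, {"jaw": 87, "travel": [0, -2.8, 0], "turn": [0, 0, 0]}, {"jaw": 87, "travel": [0, -2.8, 0], "turn": [0, 0, 0]}]'

```text
time_s: 22.4
tcp_pos: [0.455, -0.3997, 0.1651]
eef_rot: [1.0, -0.026, -0.0, -0.001]
force: [0.8, 0.3, 0.2]
gripper_width: 1.002
gripper_force: 0.0
```

```bash
cat >> w.py <<'E'
from lid import lid
for col in ("yellow","red"):
  try: print("lid",col,lid(c,p,col,(200,115,320,240),zs[0]))
  except Exception as e: print(col,"none")
E
python3 w.py w7 .03
```

```text
[ 0.455  -0.3997  0.1651] yaw [ 0.9986 -0.0523] [0.8 0.3 0.2] [ 0.87  0.44 -0.29  1.76  0.15  0.97 -1.1 ] 1.0024910747173403 0.0
yellow [243, 137, 52, 89, 2902] [(454.2, -411.0, 96.7, 52.5, -3.1)]
yellow [94, 249, 26, 48, 513] [(353.5, -213.9, 69.1, 27.0, -16.9)]
yellow [375, 305, 137, 20, 1947] [(269.9, -625.1, 174.6, 27.2, 86.9)]
lid yellow ((454.2, -411.3, 96.9, 52.4, -3.4), (244, 137, 51, 89))
red none
```

Emit:
send_rows --commands '[{"jaw": 87, "travel": [-0.03, -0.28, -0.9], "turn": [0, 0, -0.04]}, {"jaw": 87, "travel": [-0.03, -0.28, -1.8], "turn": [0, 0, -0.04]}, {"jaw": 87, "travel": [-0.03, -0.28, -2.7], "turn": [0, 0, -0.04]}, {"jaw": 87, "travel": [-0.03, -0.28, -3.3], "turn": [0, 0, -0.04]}, {"jaw": 87, "travel": [-0.03, -0.28, -3.7], "turn": [0, 0, -0.04]}, {"jaw": 87, "travel": [-0.03, -0.28, -3.81], "turn": [0, 0, -0.04]}, {"jaw": 87, "travel": [-0.03, -0.28, -3.81], "turn": [0, 0, -0.04]}, {"jaw": 40, "travel": [-0.03, -0.28, -3.81], "turn": [0, 0, -0.04]}]'

```text
time_s: 23.12
tcp_pos: [0.4539, -0.4133, 0.0136]
eef_rot: [1.0, -0.029, 0.001, 0.0]
force: [-0.8, 0.0, -0.3]
gripper_width: 0.974
gripper_force: 0.0
```

Emit:
send_rows --commands '[{"jaw": 40, "travel": [0, 0, 0], "turn": [0, 0, 0]}, {"jaw": 40, "travel": [0, 0, 0], "turn": [0, 0, 0]}, {"jaw": 40, "travel": [0, 0, 0], "turn": [0, 0, 0]}, {"jaw": 40, "travel": [0, 0, 0], "turn": [0, 0, 0]}, {"jaw": 40, "travel": [0, 0, 0], "turn": [0, 0, 0]}, {"jaw": 40, "travel": [0, 0, 0], "turn": [0, 0, 0]}, {"jaw": 40, "travel": [0, 0, 0], "turn": [0, 0, 0]}, {"jaw": 40, "travel": [0, 0, 0], "turn": [0, 0, 0]}]'

```text
time_s: 23.78
tcp_pos: [0.4533, -0.4128, 0.0131]
eef_rot: [1.0, -0.03, 0.0, -0.0]
force: [-1.0, 3.1, 5.0]
gripper_width: 0.598
gripper_force: 30.0
```

Emit:
send_rows --commands '[{"jaw": 40, "travel": [0, 0, 0.3], "turn": [0, 0, 0]}, {"jaw": 40, "travel": [0, 0, 0.8], "turn": [0, 0, 0]}, {"jaw": 40, "travel": [0, 0, 1.5], "turn": [0, 0, 0]}, {"jaw": 40, "travel": [0, 0, 2.2], "turn": [0, 0, 0]}, {"jaw": 40, "travel": [0, 0, 2.75], "turn": [0, 0, 0]}, {"jaw": 40, "travel": [0, 0, 2.75], "turn": [0, 0, 0]}, {"jaw": 40, "travel": [0, 0, 2.75], "turn": [0, 0, 0]}, {"jaw": 40, "travel": [0, 0, 2.75], "turn": [0, 0, 0]}]'

```text
time_s: 24.45
tcp_pos: [0.4518, -0.4133, 0.1215]
eef_rot: [1.0, -0.03, -0.001, -0.0]
force: [0.1, 0.3, -3.1]
gripper_width: 0.597
gripper_force: 30.0
```

```bash
python3 w.py w8 .139
```

```text
[ 0.4518 -0.4133  0.1215] yaw [ 0.9982 -0.0596] [ 0.1  0.3 -3.1] [ 0.88  0.5  -0.28  1.78  0.17  0.89 -1.11] 0.5972935610981318 29.998780013993382
yellow [206, 168, 104, 92, 6326] [(476.5, -414.6, 51.8, 50.8, 86.5)]
yellow [170, 286, 134, 40, 2774] [(421.1, -398.1, 78.2, 27.4, 86.9)]
yellow [345, 306, 127, 19, 1616] [(407.2, -501.4, 77.6, 12.8, 86.6)]
lid yellow ((482.6, -415.0, 52.2, 38.7, 86.5), (206, 168, 104, 72))
red none
```

Emit:
send_rows --commands '[{"jaw": 40, "travel": [0, 0.4, 0.5], "turn": [0, 0, 0]}, {"jaw": 40, "travel": [0.3, 1.2, 1.0], "turn": [0, 0, 0.1]}, {"jaw": 40, "travel": [0.6, 2.1, 1.0], "turn": [0, 0, 0.3]}, {"jaw": 40, "travel": [0.9, 3.0, 1.0], "turn": [0, 0, 0.5]}, {"jaw": 40, "travel": [1.2, 3.9, 1.0], "turn": [0, 0, 0.7]}, {"jaw": 40, "travel": [1.5, 4.8, 1.0], "turn": [0, 0, 0.9]}, {"jaw": 40, "travel": [1.8, 5.7, 1.0], "turn": [0, 0, 1.1]}, {"jaw": 40, "travel": [2.0, 6.6, 1.0], "turn": [0, 0, 1.16]}]'

```text
time_s: 25.17
tcp_pos: [0.5328, -0.1475, 0.1609]
eef_rot: [1.0, 0.021, -0.001, -0.0]
force: [0.6, 0.3, -3.1]
gripper_width: 0.597
gripper_force: 30.0
```

Emit:
send_rows --commands '[{"jaw": 40, "travel": [0.2, 0.9, 0], "turn": [0, 0, 0]}, {"jaw": 40, "travel": [0.5, 1.8, 0], "turn": [0, 0, 0]}, {"jaw": 40, "travel": [0.8, 2.7, 0], "turn": [0, 0, 0]}, {"jaw": 40, "travel": [1.2, 3.5, 0], "turn": [0, 0, 0]}, {"jaw": 40, "travel": [1.6, 4.3, 0], "turn": [0, 0, 0]}, {"jaw": 40, "travel": [2.0, 4.9, 0], "turn": [0, 0, 0]}, {"jaw": 40, "travel": [2.2, 5.3, 0], "turn": [0, 0, 0]}, {"jaw": 40, "travel": [2.3, 5.5, 0], "turn": [0, 0, 0]}]'

```text
time_s: 25.83
tcp_pos: [0.6248, 0.0742, 0.1606]
eef_rot: [1.0, 0.023, -0.001, -0.001]
force: [-0.5, 0.3, -1.8]
gripper_width: 0.599
gripper_force: 30.0
```

Emit:
send_rows --commands '[{"jaw": 40, "travel": [0, -0.1, -0.3], "turn": [0, 0, 0]}, {"jaw": 40, "travel": [0, -0.1, -0.7], "turn": [0, 0, 0]}, {"jaw": 40, "travel": [0, -0.1, -1.1], "turn": [0, 0, 0]}, {"jaw": 40, "travel": [0, -0.1, -1.4], "turn": [0, 0, 0]}, {"jaw": 40, "travel": [0, -0.1, -1.6], "turn": [0, 0, 0]}, {"jaw": 40, "travel": [0, -0.1, -1.6], "turn": [0, 0, 0]}, {"jaw": 40, "travel": [0, -0.1, -1.6], "turn": [0, 0, 0]}, {"jaw": 40, "travel": [0, -0.1, -1.6], "turn": [0, 0, 0]}]'

```text
time_s: 26.5
tcp_pos: [0.6255, 0.0663, 0.0993]
eef_rot: [1.0, 0.021, 0.001, -0.0]
force: [1.6, 0.3, -1.6]
gripper_width: 0.59
gripper_force: 30.0
```

Emit:
send_rows --commands '[{"jaw": 40, "travel": [0, 0.145, 0], "turn": [0, 0, 0]}, {"jaw": 40, "travel": [0, 0.145, -0.1], "turn": [0, 0, 0]}, {"jaw": 40, "travel": [0, 0.145, -0.2], "turn": [0, 0, 0]}, {"jaw": 40, "travel": [0, 0.145, -0.25], "turn": [0, 0, 0]}, {"jaw": 40, "travel": [0, 0.145, -0.25], "turn": [0, 0, 0]}, {"jaw": 40, "travel": [0, 0.145, -0.25], "turn": [0, 0, 0]}, {"jaw": 40, "travel": [0, 0.145, -0.25], "turn": [0, 0, 0]}, {"jaw": 40, "travel": [0, 0.145, -0.25], "turn": [0, 0, 0]}]'

```text
time_s: 27.17
tcp_pos: [0.6251, 0.0722, 0.0887]
eef_rot: [1.0, 0.021, 0.0, 0.0]
force: [-0.3, 0.0, -2.1]
gripper_width: 0.596
gripper_force: 30.0
```

Seated z should be 0.0131+0.058 = 0.0711.

Emit:
send_rows --commands '[{"jaw": 40, "travel": [0, 0, -0.08], "turn": [0, 0, 0]}, {"jaw": 40, "travel": [0, 0, -0.16], "turn": [0, 0, 0]}, {"jaw": 40, "travel": [0, 0, -0.24], "turn": [0, 0, 0]}, {"jaw": 40, "travel": [0, 0, -0.31], "turn": [0, 0, 0]}, {"jaw": 40, "travel": [0, 0, -0.37], "turn": [0, 0, 0]}, {"jaw": 40, "travel": [0, 0, -0.42], "turn": [0, 0, 0]}, {"jaw": 40, "travel": [0, 0, -0.46], "turn": [0, 0, 0]}, {"jaw": 40, "travel": [0, 0, -0.46], "turn": [0, 0, 0]}]'

```text
time_s: 27.83
tcp_pos: [0.6248, 0.0723, 0.0711]
eef_rot: [1.0, 0.021, -0.0, 0.0]
force: [-3.1, -1.5, 4.4]
gripper_width: 0.593
gripper_force: 30.0
```

Seated. Release, retreat, and check.

Emit:
send_rows --commands '[{"jaw": 40, "travel": [-0.02, 0, -0.05], "turn": [0, 0, 0]}, {"jaw": 40, "travel": [-0.02, 0, -0.05], "turn": [0, 0, 0]}, {"jaw": 60, "travel": [0, 0, -0.02], "turn": [0, 0, 0]}, {"jaw": 75, "travel": [0, 0, 0], "turn": [0, 0, 0]}, {"jaw": 80, "travel": [0, 0, 0], "turn": [0, 0, 0]}, {"jaw": 80, "travel": [0, 0, 0.1], "turn": [0, 0, 0]}, {"jaw": 84, "travel": [0, 0, 0.6], "turn": [0, 0, 0]}, {"jaw": 87, "travel": [0, 0, 1.4], "turn": [0, 0, 0]}]'

```text
time_s: 28.5
tcp_pos: [0.6224, 0.0717, 0.1234]
eef_rot: [1.0, 0.021, -0.004, 0.0]
force: [0.3, -0.3, -0.9]
gripper_width: 0.947
gripper_force: 0.0
```

Emit:
send_rows --commands '[{"jaw": 87, "travel": [0, 0, 0.8], "turn": [0, 0, 0]}, {"jaw": 87, "travel": [-0.3, -0.8, 1.5], "turn": [0, 0, 0]}, {"jaw": 87, "travel": [-0.7, -1.7, 2.0], "turn": [0, 0, 0]}, {"jaw": 87, "travel": [-1.1, -2.6, 2.0], "turn": [0, 0, 0]}, {"jaw": 87, "travel": [-1.5, -3.5, 2.0], "turn": [0, 0, 0]}, {"jaw": 87, "travel": [-1.9, -4.4, 2.0], "turn": [0, 0, 0]}, {"jaw": 87, "travel": [-2.2, -5.3, 2.0], "turn": [0, 0, 0]}, {"jaw": 87, "travel": [-2.5, -6.2, 2.0], "turn": [0, 0, 0]}]'

```text
time_s: 29.17
tcp_pos: [0.5239, -0.1773, 0.2065]
eef_rot: [1.0, 0.021, 0.0, 0.0]
force: [0.3, 0.6, 0.0]
gripper_width: 1.0
gripper_force: 0.0
```

Emit:
send_rows --commands '[{"jaw": 87, "travel": [-0.3, -0.9, 0], "turn": [0, 0, 0]}, {"jaw": 87, "travel": [-0.6, -1.8, 0], "turn": [0, 0, 0]}, {"jaw": 87, "travel": [-0.9, -2.7, 0], "turn": [0, 0, 0]}, {"jaw": 87, "travel": [-1.2, -3.6, 0], "turn": [0, 0, 0]}, {"jaw": 87, "travel": [-1.5, -4.5, 0], "turn": [0, 0, 0]}, {"jaw": 87, "travel": [-1.8, -5.4, 0], "turn": [0, 0, 0]}, {"jaw": 87, "travel": [-2.1, -6.3, 0], "turn": [0, 0, 0]}, {"jaw": 87, "travel": [-2.4, -7.2, 0], "turn": [0, 0, 0]}]'

```text
time_s: 29.83
tcp_pos: [0.4281, -0.4653, 0.2063]
eef_rot: [1.0, 0.021, 0.0, -0.0]
force: [0.6, -0.7, -0.4]
gripper_width: 0.998
gripper_force: 0.0
```

Run:
```python
from h import *
from rig import r
for n in("scene","top"):
    p,d=r.snapshot(n);cv2.imwrite(f"pics/{n}9.png",p[:,:,::-1]);c=cam(r,n);P=cloud(c,d)
    for nm,(x,y) in dict(red=(.632,-.0945),yel=(.625,.072),blu=(.64,-.242)).items():
        k=(d>0)&(abs(P[...,0]-x)<.05)&(abs(P[...,1]-y)<.03)&(P[...,2]>.075); q=P[k]
        A=np.c_[q[:,:2]-[x,y],np.ones(len(q))]; s=np.linalg.lstsq(A,q[:,2],rcond=None)[0]
        print(n,nm,len(q),"median z",np.median(q[:,2]).round(4),"slope",s[:2].round(3))
    for col in ("red","yellow"):
        for b,ce,m in blobs(p,col,60): print(col,b.tolist(),rect(c,m,.088),rect(c,m,.006))
print(r.sense()["tcp_pos"])
s=cv2.imread("pics/scene9.png")[130:300,90:340];cv2.imwrite("pics/s9c.png",cv2.resize(s,None,fx=3,fy=3))
```

```text
scene red 845 median z 0.0896 slope [ 0.025 -0.078]
scene yel 1063 median z 0.0892 slope [ 0.022 -0.041]
scene blu 474 median z 0.0901 slope [ 0.045 -0.087]
red [184, 179, 44, 33, 512] (626.8, -93.7, 103.4, 56.7, -0.1) (708.5, -146.4, 118.4, 65.0, -0.1)
red [185, 199, 44, 24, 128] (587.3, -56.1, 101.6, 47.2, 28.4) (663.4, -103.3, 116.3, 54.0, 28.4)
red [183, 213, 56, 32, 323] (550.7, -48.2, 112.9, 59.4, 0.1) (621.4, -94.3, 129.2, 68.1, 0.1)
yellow [467, 0, 13, 6, 66] (904.0, -2018.7, 130.4, 51.9, -70.7) (1026.0, -2350.5, 149.3, 59.4, -70.7)
yellow [286, 143, 11, 20, 144] (608.9, -345.1, 83.8, 19.7, -53.4) (688.0, -434.1, 96.0, 22.5, -53.4)
yellow [116, 215, 49, 41, 742] (619.7, 71.9, 104.1, 55.7, 2.1) (700.4, 43.3, 119.2, 63.7, 2.1)
yellow [119, 238, 49, 28, 172] (579.7, 100.2, 104.5, 46.1, 30.9) (654.6, 75.7, 119.7, 52.8, 30.9)
yellow [119, 252, 62, 38, 460] (545.3, 96.3, 114.6, 60.4, 3.2) (615.3, 71.2, 131.3, 69.1, 3.2)
top red 851 median z 0.0879 slope [0.006 0.004]
top yel 821 median z 0.088 slope [0.01  0.025]
top blu 667 median z 0.0883 slope [-0.003  0.001]
red [223, 138, 26, 40, 387] (630.7, -95.1, 94.6, 49.6, 0.0) (656.4, -87.8, 102.6, 53.8, 0.0)
red [221, 178, 25, 11, 68] (566.4, -100.7, 58.2, 17.8, -89.2) (586.7, -94.0, 63.2, 19.3, -89.2)
yellow [155, 131, 27, 40, 496] (623.1, 70.0, 97.7, 52.5, 2.5) (648.2, 91.2, 105.9, 56.9, 2.5)
yellow [158, 141, 32, 46, 236] (594.9, 50.7, 116.7, 61.2, 2.4) (617.6, 70.3, 126.6, 66.4, 2.4)
[ 0.42386986 -0.47157669  0.20557889]
```

View pics/s9c.png

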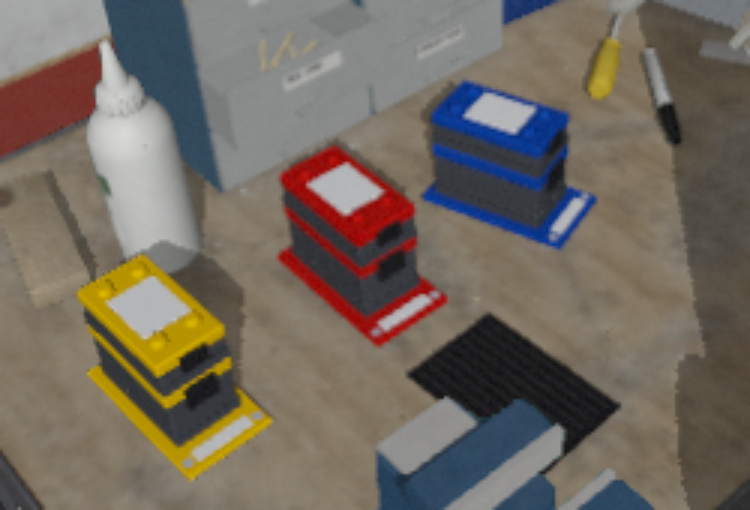

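The crop shows yellow on yellow (150,310), red on red (345,190), and the untouched blue set (500,110). All three lid tops are at 88 mm and level.

Emit:
send_rows --commands '[{"jaw": 87, "travel": [0, 0, 0], "turn": [0, 0, 0]}, {"jaw": 87, "travel": [0, 0, 0], "turn": [0, 0, 0]}, {"jaw": 87, "travel": [0, 0, 0], "turn": [0, 0, 0]}, {"jaw": 87, "travel": [0, 0, 0], "turn": [0, 0, 0]}, {"jaw": 87, "travel": [0, 0, 0], "turn": [0, 0, 0]}, {"jaw": 87, "travel": [0, 0, 0], "turn": [0, 0, 0]}, {"jaw": 87, "travel": [0, 0, 0], "turn": [0, 0, 0]}, {"jaw": 87, "travel": [0, 0, 0], "turn": [0, 0, 0]}]'

```text
time_s: 30.6
tcp_pos: [0.4292, -0.4635, 0.2063]
eef_rot: [1.0, 0.021, 0.0, 0.0]
force: [-0.6, 0.2, -0.1]
gripper_width: 0.999
gripper_force: 0.0
```

```bash
python3 -c "
from rig import r
print(r.sign_off())"
```

```text
the job is handed in; nothing more can be done
None
```

I swapped the deep red and deep yellow boxes and stacked each shallow box on the deep box of its own colour. The final camera check showed all three stacks level at full seated height (88 mm), the blue set was left alone, and I handed the job in at about 31 s.

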